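# Flip the ratchet to loosen and release the snap press's hold-down bolt

### The job

The snap press is locked to the counter by its quarter-turn hold-down bolt, and the ratchet standing on that bolt is still set to tighten. Push the ratchet's red lever over to the anticlockwise (loosening) side and press it firmly home on its stop, then swing the handle anticlockwise seen from above, clicking back for another stroke if you need one, until the bolt's brass tongue comes up firmly against its stop pin. Go by feel: do not force the lever or the bolt against their stops, do not tighten the bolt, leave the things around where they are, and let go of the ratchet at the end.

Things in the scene. Friction and masses are not known exactly. Their poses are not given: they have to be found in the camera images.
- bolt (a joint): brass quarter-turn hold-down bolt that locks the press's carrier plate to the counter; upright axis. rad, 0 = fully tight, grows as it is loosened (anticlockwise from above) until its tongue meets the stop pin, somewhere between 1.62 and 1.88 = released. Takes about 0.7 N m all the way, stays where it is left; the ratchet's socket stays on it
- ratchet (a joint): handle's swing about the bolt axis. rad, grows anticlockwise from above, 0 = handle along the carrier plate's -x; free from -1.0 to 2.4. A stiff head: the handle alone takes about 1.1 N m (7 N at mid-grip), with the bolt 1.8 N m (11 N). Against its set direction it clicks over teeth 0.45 rad apart; up to that much swing is lost before it takes hold
- lever (a joint): red direction lever. rad, positive = anticlockwise side (ratchet loosens), negative = clockwise side (tightens), near 0 neither. Its travel ends on a hard stop each side; by wear and make the loosening stop lies anywhere from +0.31 to +0.55. Friction holds it; about 4 N at the tab moves it. Firmly home = 8 to 13 N there; over about 18 N strains the stop. Swinging may shake it back by up to 0.06
- bolt_axis (a point): point on the upright axis of the bolt and the ratchet's head, 70 mm above the counter, which is the mid-height of the ratchet's handle; x and y axes are those of the carrier plate
- handle_grip (a point): middle of the ratchet's black rubber grip with red bands, on its centre line, 165 mm from the bolt axis, 70 mm above the counter; x axis along the handle away from the bolt. The grip is a level round bar 26 mm thick, from 113 to 223 mm from the bolt axis; under it are only the plate (12 mm) and the counter
- ratchet_head: chrome head of the ratchet: disc 46 mm across on the bolt axis with a neck 42 mm wide reaching 54 mm from the axis; 24 mm high; origin on its underside on the bolt axis, 58 mm above the counter; x axis along the handle
- lever_pivot (a point): pivot of the direction lever on the ratchet's top face (82 mm above the counter), 27 mm from the bolt axis towards the grip; its axes are those of the ratchet (x along the handle)
- tab_top (a point): middle of the top of the lever's upright thumb tab, 26 mm from the lever's pivot (about 53 mm from the bolt axis) on the grip side, 99 mm above the counter; x axis along the lever away from the pivot. The red tab is 14 mm along the lever, 8 mm thick and reaches 12 mm above the flat lever arm (arm top 86.5 mm above the counter)
- lever_tab: red lever arm and tab; origin on the lever's pivot, x along the lever
- lever_stops: the two lever stops on the ratchet's head; origin on the lever's pivot, 81.5 mm above the counter, x along the handle. They are steel posts 6 mm thick, up to 87.5 mm above the counter, either side of the lever arm, about 19 mm from the pivot towards the grip and 17 mm aside; their exact places differ by some 3 mm from ratchet to ratchet and are not in this pose
- bolt_tongue: flat brass tongue, 10 mm wide, 6 mm thick, lying on the carrier plate, fast on the bolt and reaching 67 mm from its axis; turns with the bolt, under the ratchet; origin on the bolt axis, x along the tongue
- stop_pin: curved slot on the carrier plate for the steel stop pin (8 mm thick, 14 mm high), 60 mm from the bolt axis on the side away from the robot; origin in the slot's middle. The pin is fast anywhere up to 7 mm to either side along the slot (not in this pose). The bolt's tongue meets it: a hard stop. Firmly against it = 15 to 20 N pulled at mid-grip; over about 25 N strains the bolt
- press: green hand press for setting snaps, on a bare metal carrier plate 160 x 460 x 12 mm; fixed while it is locked down; origin on the bolt axis at the counter's height, y axis from the bolt along the plate towards the press's column. The green base starts 145 mm from the bolt, the ram's guide 159 mm from it (the die under the ram 100 mm above the counter), and the column and hand lever stand up to 445 mm high
- spare_socket: bystander: steel socket 26 mm across, 38 mm high, standing on the carrier plate between bolt and press; origin under its centre
- snap_die: bystander: small steel and brass setting die, 22 mm across, 32 mm high, standing on the carrier plate; origin under its centre
- snap_tray: bystander: black tray of snaps 130 x 170 x 32 mm beyond the plate; origin under its centre
- dress_shoe: bystander: brown dress shoe, 265 mm long, 95 mm high, to the right; origin under its middle
- snap_jar: bystander: glass jar with brass lid, 64 mm across, 85 mm high; origin under its centre
- tape_dispenser: bystander: black tape dispenser, 150 x 60 x 80 mm, to the left; origin under its centre
- cufflink_box: bystander: dark wooden box with two cufflinks, 90 x 70 x 37 mm; origin under its centre

How it is judged:
By the outcome, as a careful person would: the job done as asked, in the order asked, and still so for the second after the job is handed in, with the robot touching nothing.
It also fails if it takes over 72 s, if anything falls off the work surface, if the arm or the gripper's body presses on something with over 40 N, if the wrist force passes 120 N, or if a joint passes its speed limit or range.

### The arm

A 6-joint arm with a two-finger parallel gripper is mounted at the origin on the work surface. World frame = base frame: x ahead of the robot, y to its left, z up, the work surface at z = 0. Lengths are in mm, angles in rad, forces in N, time in s.
With the tool pointing down it reaches from about 350 to 875 mm from the base axis. Payload 4.2 kg.
Tool frame: the origin (TCP) lies at the very end of the fingers, on their centre line; the grasp point (between the pads) lies arm.grip_point_offset behind it (arm.grip_point_offset is the distance from the TCP to the grasp point, in mm); z points along the fingers, y is the line along which they close (so a half turn about z gives the same grasp; the last joint's range is limited). The gripper opens to 85 mm and grips with 20 to 120 N. Pads are 22 mm wide; open, the fingers measure 114 mm over their backs; the gripper's body (76 mm by 85 mm) begins 54 mm behind the grasp point. The pads swing forward as they close: fully open they stand 13 mm farther back than shut.
Start: joints at [-1.07, 0.385, 0.008, 0, -1.194, -0.259], TCP at [149.674, -606.792, 231.312] pointing down, gripper open.
Joint ranges: [-3.14, 3.14], [-1.21, 2.06], [-1.07, 1.41], [-3.16, 2.05], [-2.99, -0.16], [-3.1, 3.1]. Speed limits (rad/s): [2.79, 2.79, 3.14, 3.14, 3.14, 3.14].

### API

Orientations are given as a unit quaternion [x, y, z, w].
In Python, from bench import arm, cams, ticket gives the robot as it stands.
- The arm moves only by the tool servo_tool, never from a script. Its argument "commands" is a list that holds one entry, the list of rows, each a list of 7 numbers: the closure in counts, from 0 (fully open) to 255 (shut), then the shift along the tool's x, y, z in m, then the turn, a rotation vector about the tool's x, y, z in degrees. In form: [[[grip, x, y, z, ax, ay, az], ...]]. A call has 1 to 10 rows; each row shifts and turns the commanded pose from where the row before left it, along the tool's axes as they then stand; what a row does not reach is not made up. A row lasts 1/12 s, in which the tool goes at most 41.7 mm and 7.16 degrees, less where a joint would pass 70% of its speed; a pose out of reach is approached as far as the arm can. A call with a gripper value outside its range is refused whole. The fingers move at their own pace and stop on an object; the grip force is fixed at half the most. Time passes only in rows, so rows that do not move let the fingers close. It gives the time, the measured TCP pose, the force, the opening and the grip force at its end, in the units of the state.
- arm.read_state(): the state, without advancing time (a new reading comes with each control period).
- cams.get_image(name): name is "scene" or "top" or "wrist"; returns a dict with "frame" (384x512x3 uint8, blue, green, red), "K" (3x3 intrinsics, pixels), "T" (4x4, takes a point from camera to world coordinates). Camera axes: x right, y up, looking along -z (the intrinsics and any distortion apply to the point x, -y, -z); pixel columns grow to the right and rows downward; lengths in mm; the calibration is good to about 2 mm. A picture is of the moment at which its call begins. There is no depth.
- ticket.job_done(): hands the job in; it is judged then, once.
The state is a dict: "clock": time; "joints": joint angles; "joint_vel": joint speeds; "joint_efforts": joint torques, N m; "position": TCP position; "ee_rot": TCP orientation; "contact_force": force on the tool from outside, world axes, zero at the start; "wrist_torque": the same for the moment, N m; "gripper_width": finger opening in mm; "grasp_force": force on a finger pad.
Only numpy, scipy, OpenCV 4.12 (cv2) and the standard library are available. Lean on these libraries where they do the work, as an engineer would, in place of code of your own. Each camera call takes 0.05 s, during which the arm holds its last target. There are 200 camera calls.

## Working session

There is one attempt and no reset: what is moved stays moved. The work goes in short steps, Python scripts to look and compute and a tool call to move; the robot and the scene stay as the last step left them, time stands still between calls to the robot, and variables do not carry over. Pictures are saved under pics/ and viewed, at most 12 in all, crops included, and the job is handed in when it is done.

Besides the shell and the picture viewer there is one more tool, called after "Emit:" as a command line: name --argument value ..., lists and objects as JSON in quotes. servo_tool: Moves the arm, as the interface text tells. Its arguments: {"type":"object","properties":{"commands":{"type":"array","items":{"type":"array","items":{"type":"array","items":{"type":"number"}}}}},"required":["commands"]}

```bash
mkdir -p pics; ls
python3 - <<'E'
from bench import arm, cams
import cv2, numpy as np
s=arm.read_state(); print(s, arm.grip_point_offset)
ims=[cams.get_image(n) for n in("scene","top")]
for n,i in zip(("scene","top"),ims):
    print(n,i["K"].tolist(),i["T"].round(3).tolist(), [k for k in i])
    cv2.imwrite(f"pics/{n}0.png",i["frame"])
    np.savez(f"{n}0.npz",**{k:i[k] for k in("frame","K","T")})
E
```

```text
pics
{'clock': 0.0, 'joints': array([-1.07041378e+00,  3.85578732e-01,  6.61006803e-03, -5.12991444e-04,
       -1.19402798e+00, -2.58617885e-01]), 'joint_vel': array([-0.00236458, -0.00067345, -0.00014153,  0.00074463,  0.00074011,
       -0.00045872]), 'joint_efforts': array([ 1.13424397e-05, -3.92294419e+01,  1.88394284e+01,  4.18610215e+00,
       -4.61503441e-03,  4.00130062e-06]), 'position': array([ 149.52067504, -606.23340157,  230.1999767 ]), 'ee_rot': array([-1.20494130e-01,  9.92713401e-01,  1.11019813e-03, -1.86121709e-04]), 'contact_force': array([-0.23764885, -0.52791547,  0.91063787]), 'wrist_torque': array([ 0.02451562, -0.02731213, -0.01688731]), 'grasp_force': 0.0, 'gripper_width': 85.50073085556745} 18.700000000000003
scene [[416.1206461251285, 0.0, 249.77411724256947], [0.0, 416.1206461251285, 203.6715303512523], [0.0, 0.0, 1.0]] [[0.054, -0.837, 0.545, 1276.526], [0.998, 0.039, -0.039, -47.974], [0.012, 0.546, 0.838, 1191.718], [0.0, 0.0, 0.0, 1.0]] ['frame', 'K', 'T']
top [[362.88468027771376, 0.0, 259.8546123393642], [0.0, 362.88468027771376, 185.01810913139985], [0.0, 0.0, 1.0]] [[0.015, 0.983, -0.183, 267.295], [-1.0, 0.015, -0.005, -7.598], [-0.002, 0.183, 0.983, 1590.777], [0.0, 0.0, 0.0, 1.0]] ['frame', 'K', 'T']
```

View pics/scene0.png

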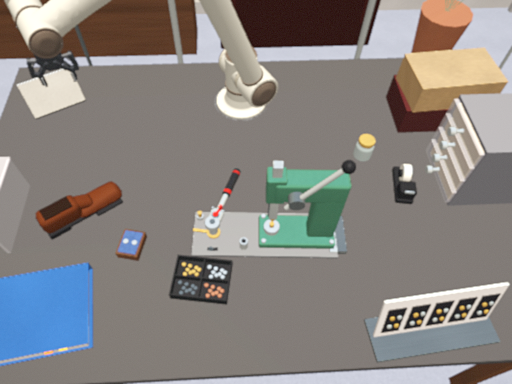

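View pics/top0.png

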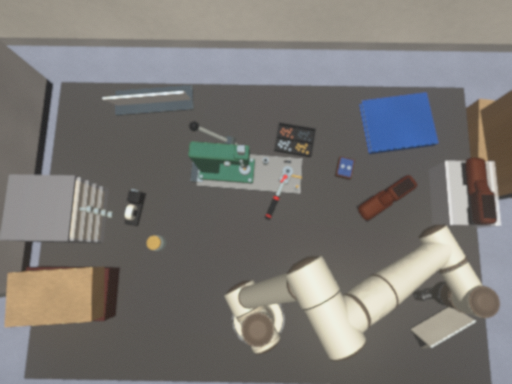

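Scene view: the ratchet handle runs from the head at about (213,222) to the grip end (238,172). Top view: head (287,170), grip end (268,217). The press is to the left (+y), and the handle points towards the robot. I'll do a rough localisation first, then use the wrist camera.

```bash
cat > h.py <<'E'
import numpy as np, cv2
from bench import arm, cams
def ray(im,uv):
    K,T=im["K"],im["T"]; d=np.linalg.inv(K)@[uv[0],uv[1],1]; d=T[:3,:3]@[d[0],-d[1],-d[2]]
    return T[:3,3],d/np.linalg.norm(d)
def onz(im,uv,z):
    o,d=ray(im,uv); return o+d*(z-o[2])/d[2]
def tri(a,ua,b,ub):
    (o,d),(p,e)=ray(a,ua),ray(b,ub)
    s=np.linalg.lstsq(np.c_[d,-e],p-o,rcond=None)[0]; x,y=o+s[0]*d,p+s[1]*e
    return (x+y)/2,np.linalg.norm(x-y)
def proj(im,P):
    T=im["T"]; c=T[:3,:3].T@(np.asarray(P,float)-T[:3,3]); q=im["K"]@[c[0],-c[1],-c[2]]; return q[:2]/q[2]
def load(f): return dict(np.load(f))
def red(im,box=None):
    h=cv2.cvtColor(im["frame"],cv2.COLOR_BGR2HSV)
    m=(((h[...,0]<7)|(h[...,0]>172))&(h[...,1]>150)&(h[...,2]>100)).astype(np.uint8)
    if box: k=np.zeros_like(m); k[box[1]:box[3],box[0]:box[2]]=1; m*=k
    n,l,st,c=cv2.connectedComponentsWithStats(m); return [(st[i].tolist(),c[i].round(1).tolist()) for i in range(1,n) if st[i][4]>3]
E
python3 - <<'E'
from h import *
s,t=load("scene0.npz"),load("top0.npz")
print(red(s,(180,150,260,260)),red(t,(250,150,310,230)))
for n,a,b in(("head",(213,222),(287,170)),("gripend",(238,172),(268,217))): print(n,tri(s,a,t,b),onz(s,a,75),onz(t,b,75))
E
```

```text
[([233, 170, 7, 5, 20], [236.3, 171.6]), ([224, 188, 8, 6, 31], [227.3, 190.3]), ([213, 206, 9, 10, 29], [217.4, 211.1])] [([274, 197, 5, 3, 11], [275.9, 197.8]), ([267, 215, 3, 2, 5], [268.2, 215.4])]
head (array([ 615.66193669, -114.09460811,   79.62232314]), np.float64(1.6677918514443384)) [ 612.96114403 -113.53075387   75.        ] [ 616.72805682 -115.25881521   75.        ]
gripend (array([415.05535745, -32.25618024,  67.13170021]), np.float64(8.222057387466625)) [421.30147688 -28.28904531  75.        ] [414.12525628 -36.21567996  75.        ]
```

Emit:
servo_tool --commands '[[[0,-0.03,0.0264,-0.01,0,0,0],[0,-0.03,0.0264,-0.01,0,0,0],[0,-0.03,0.0264,-0.01,0,0,0],[0,-0.03,0.0264,-0.01,0,0,0],[0,-0.03,0.0264,-0.01,0,0,0],[0,-0.03,0.0264,-0.01,0,0,0],[0,-0.03,0.0264,-0.01,0,0,0],[0,-0.03,0.0264,0,0,0,0],[0,-0.03,0.0264,0,0,0,0],[0,-0.03,0.0264,0,0,0,0]]]'

```text
clock: 0.93
position: [378.2, -276.7, 301.4]
ee_rot: [-0.121, 0.993, 0.0, 0.0]
contact_force: [0.6, -1.3, -0.8]
gripper_width: 85.3
grasp_force: 0.0
```

Emit:
servo_tool --commands '[[[0,-0.03,0.0264,0,0,0,0],[0,-0.03,0.0264,0,0,0,0],[0,-0.03,0.0264,0,0,0,0],[0,-0.03,0.0264,0,0,0,0],[0,-0.03,0.0264,0,0,0,7],[0,0,0,0,0,0,7],[0,0,0,0,0,0,7],[0,0,0,0,0,0,7],[0,0,0,0,0,0,7],[0,0,0,0,0,0,2]]]'

```text
clock: 1.77
position: [490.9, -115.3, 300.8]
ee_rot: [0.201, 0.98, -0.0, -0.001]
contact_force: [-0.9, 0.6, -0.5]
gripper_width: 85.4
grasp_force: 0.0
```

Run:
```python
from h import *
s=arm.read_state(); print(s["clock"],s["position"],s["ee_rot"],s["contact_force"],s["wrist_torque"])
i=cams.get_image("wrist"); np.savez("w0.npz",**i); cv2.imwrite("pics/w0.png",i["frame"]); print(i["K"],i["T"].round(2))
print(red(i)); print(proj(i,[615,-114,80]),proj(i,[463,-51,70]))
```

```text
1.7667 [ 490.91062888 -115.25271852  300.76107743] [ 2.01019740e-01  9.79587003e-01 -1.70062287e-05 -6.06454303e-04] [-0.90515317  0.55811827 -0.5188228 ] [ 0.05180102 -0.02372545  0.00815753]
[[328.24593593   0.         257.48484467]
 [  0.         328.24593593 194.17259096]
 [  0.           0.           1.        ]] [[ 3.9000e-01 -8.8000e-01 -2.7000e-01  4.2216e+02]
 [ 9.2000e-01  3.8000e-01  1.2000e-01 -8.6520e+01]
 [-0.0000e+00 -2.9000e-01  9.6000e-01  4.4260e+02]
 [ 0.0000e+00  0.0000e+00  0.0000e+00  1.0000e+00]]
[([288, 71, 25, 8, 175], [299.9, 74.1]), ([287, 147, 23, 11, 224], [298.0, 152.3]), ([291, 212, 19, 31, 294], [299.9, 229.3])]
[299.35404864 254.87897649] [301.89007746 116.42998621]
```

View pics/w0.png

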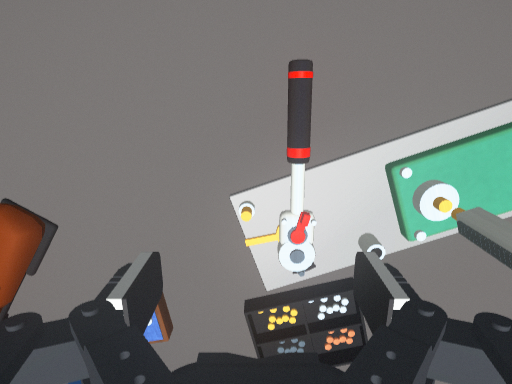

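Wrist view: grip bands at (300,74) and (298,152), bolt centre at (297,257), red lever from its pivot (298,238) to the tab (305,216). The tongue points left from (280,238) to (246,242), and the pin and slot are at about (303,270). The tool x axis already lies along the handle.

Run:
```python
from h import *
s,t,w=load("scene0.npz"),load("top0.npz"),load("w0.npz")
print("b1",tri(s,(236.3,171.6),w,(299.9,74.1)));print("b2",tri(s,(227.3,190.3),w,(298,152.3)))
a,b=onz(w,(300,73),83),onz(w,(298.5,151),83); print(a,b,np.degrees(np.arctan2(*(a-b)[1::-1])))
bt=onz(w,(297,257),84); u=(a-b)/np.linalg.norm(a-b); print("bolt",bt,tri(s,(213,222),w,(297,257)),u,"mid",bt+165*u, "radii",(a-bt)@u,(b-bt)@u)
f=w["frame"]; h=cv2.cvtColor(f,cv2.COLOR_BGR2HSV)
m=((h[...,0]<7)|(h[...,0]>172))&(h[...,1]>150)&(h[...,2]>100); m[:200]=0;m[260:]=0; m[:,:280]=0; m[:,320:]=0
P=np.argwhere(m)[:,::-1]
print(cv2.minAreaRect(P.astype(np.float32)))
cv2.imwrite("pics/c0.png",cv2.resize(f[190:290,230:400],None,fx=4.5,fy=4.5,interpolation=cv2.INTER_CUBIC))
```

```text
b1 (array([420.69995941, -35.94795254,  76.09092296]), np.float64(4.050568718985947))
b2 (array([496.87397177, -67.92497169,  77.71391591]), np.float64(3.6606948421114365))
[420.07991997 -38.40397465  83.        ] [494.77696498 -68.96916542  83.        ] 157.74617411163754
bolt [ 614.40720302 -117.34671083   84.        ] (array([ 616.16972484, -115.41464571,   80.65037403]), np.float64(4.42530332854032)) [-0.92551522  0.37871042  0.        ] mid [461.69719206 -54.85949171  84.        ] radii 209.7492944080283 129.0406863231994
((300.2945251464844, 228.04794311523438), (13.927896499633789, 30.547739028930664), 20.556045532226562)
```

View pics/c0.png

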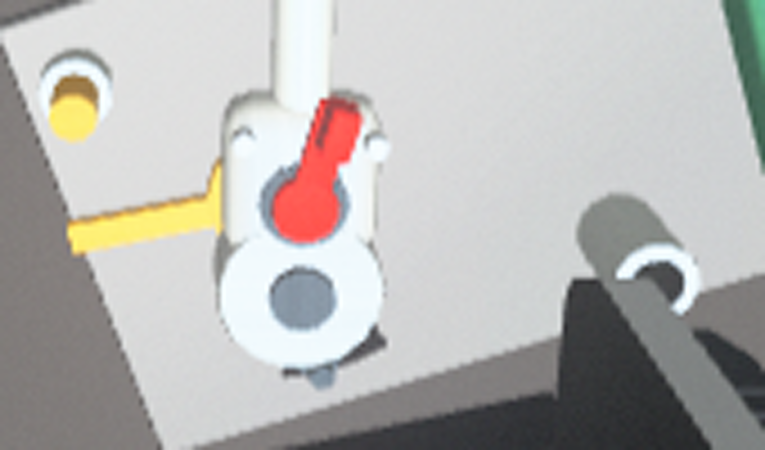

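The crop shows the tab top at crop (341,130), which is pixel (305.8,218.9). The pivot is at (297.8,236.2) and the posts are at pixels (284,220) and (314,222). The lever is on the image-right (+y, clockwise) side, so I push image-left (−n, the tool −y direction).

Run:
```python
from h import *
w=load("w0.npz"); u=np.array([-.9255,.3787]); v=np.array([.3787,.9255])
bt=onz(w,(297,256.5),83)[:2]
for n,p,z in(("tab",(305.8,218.9),99),("piv",(297.8,236.2),86.5),("postL",(284,220),87.5),("postR",(314,222),87.5)):
    q=onz(w,p,z); print(n,q.round(1),"along",(q[:2]-bt)@u,"right",(q[:2]-bt)@v)
s=arm.read_state(); R=s["position"][:2]-bt; print(bt,R@u,R@v)
```

```text
tab [566.1 -89.8  99. ] along 54.99554930323265 right 7.044777113791981
piv [ 588.  -106.4   86.5] along 28.413026045708847 right 0.03878202630545836
postL [ 562.2 -113.6   87.5] along 49.55712508410834 right -16.446479854439847
postR [578.3 -82.6  87.5] along 46.48373050449175 right 18.37854778167874
[ 614.31421391 -117.18822487] 114.9546980373246 -45.0243166964286
```

Emit:
servo_tool --commands '[[[255,-0.02,0.028,0.02,0,0,0],[255,-0.02,0.028,0.02,0,0,0],[255,-0.02,0.028,0.02,0,0,0],[255,0,0,0.03,0,0,0],[255,0,0,0.03,0,0,0],[255,0,0,0.03,0,0,0],[255,0,0,0.02,0,0,0],[255,0,0,0,0,0,0],[255,0,0,0,0,0,0],[255,0,0,0,0,0,0]]]'

```text
clock: 2.65
position: [580.3, -61.6, 132.8]
ee_rot: [0.198, 0.98, 0.0, 0.001]
contact_force: [-0.4, 0.6, 1.3]
gripper_width: 0.1
grasp_force: 0.0
```

Run:
```python
from h import *
s=arm.read_state(); print(s["clock"],s["position"],s["ee_rot"],s["contact_force"],s["wrist_torque"],s["gripper_width"])
i=cams.get_image("wrist"); np.savez("w1.npz",**i); cv2.imwrite("pics/w1.png",i["frame"]); print(i["T"].round(2)[:3,3],red(i),proj(i,s["position"]),proj(i,[566,-90,99]))
```

```text
2.65 [580.26482575 -61.62632483 132.80519486] [1.98482872e-01 9.80103521e-01 1.32776157e-04 1.27270404e-03] [-0.35556052  0.5735941   1.2638788 ] [ 0.00775522 -0.03498592  0.0013465 ] 0.07895080396145872
[510.84 -33.2  274.38] [([171, 86, 46, 20, 884], [193.7, 95.3]), ([202, 212, 2, 3, 4], [202.2, 212.8]), ([186, 215, 32, 55, 993], [202.0, 245.1])] [259.34405138 256.62878526] [204.02018183 225.42301156]
```

View pics/w1.png

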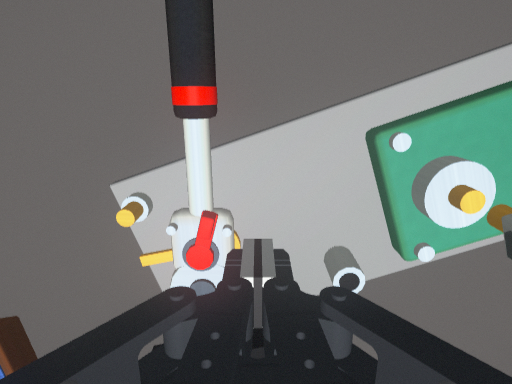

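The fingers are shut at about (258,245), 14 mm wide over both tips. The tab top is at about (209,222), with posts at (171,230) and (228,231).

Run:
```python
from h import *
w0,w1=load("w0.npz"),load("w1.npz")
print(tri(w0,(305.8,218.9),w1,(209,222)),"piv",tri(w0,(297.8,236.2),w1,(200,257)),"band",tri(w0,(298,152.3),w1,(193.7,95.3)))
p=np.array([580.3,-61.6]);u=np.array([-.9255,.3787]); v=np.array([.3787,.9255])
for q in(onz(w1,(209,222),99),onz(w1,(228,231),87.5),onz(w1,(171,230),87.5),onz(w1,(200,257),86.5)): print(q,"rel tcp",(q[:2]-p)@u,(q[:2]-p)@v)
f=w1["frame"]; cv2.imwrite("pics/c1.png",cv2.resize(f[190:300,140:290],None,fx=5,fy=5,interpolation=cv2.INTER_CUBIC))
```

```text
(array([568.95219585, -89.62474301,  89.86671473]), np.float64(1.8619260012109893)) piv (array([ 589.13213105, -106.52939464,   84.51680657]), np.float64(0.32361529231937064)) band (array([497.7882655 , -68.96973236,  71.73006498]), np.float64(1.3204650811717864))
[565.20311911 -86.44724988  99.        ] rel tcp 4.562509730790403 -28.713318558887988
[578.73491788 -81.70676912  87.5       ] rel tcp -6.165949963017535 -19.201511420026524
[ 564.42433416 -113.79293511   87.5       ] rel tcp -5.072535789702746 -54.31667609627264
[ 588.48559778 -105.81248157   86.5       ] rel tcp -24.3190375148319 -37.81876581814979
```

View pics/c1.png

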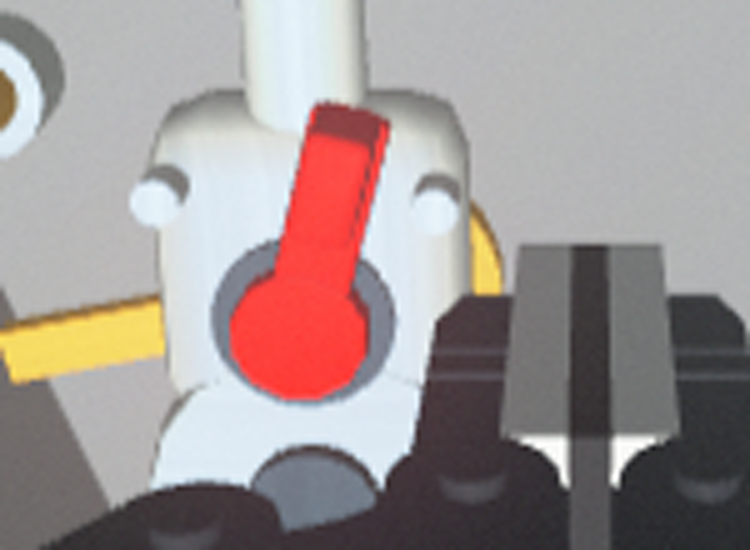

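Emit:
servo_tool --commands '[[[255,0,0,0.014,0,0,0],[255,0,0,0.014,0,0,0],[255,0,0,0.013,0,0,0],[255,0,-0.006,0,0,0,0],[255,0,-0.005,0,0,0,0],[255,0,-0.002,0,0,0,0],[255,0,0,0,0,0,0],[255,0,0,0,0,0,0],[255,0,0,0,0,0,0]]]'

```text
clock: 3.45
position: [574.7, -73.6, 91.3]
ee_rot: [0.199, 0.98, 0.0, 0.001]
contact_force: [-0.5, -0.0, 0.7]
gripper_width: -0.1
grasp_force: 0.1
```

Emit:
servo_tool --commands '[[[255,0,-0.002,0,0,0,0],[255,0,-0.002,0,0,0,0],[255,0,0,0,0,0,0]]]'

```text
clock: 3.7
position: [572.4, -76.8, 90.7]
ee_rot: [0.199, 0.98, 0.0, 0.0]
contact_force: [-1.1, 5.1, 3.0]
gripper_width: -0.1
grasp_force: 2.1
```

Emit:
servo_tool --commands '[[[255,0,-0.002,0,0,0,0],[255,0,-0.002,0,0,0,0],[255,0,0,0,0,0,0]]]'

```text
clock: 3.95
position: [570.8, -80.9, 90.4]
ee_rot: [0.199, 0.98, 0.0, -0.0]
contact_force: [-0.9, 3.7, 2.7]
gripper_width: 0.1
grasp_force: 2.1
```

Emit:
servo_tool --commands '[[[255,0,-0.002,-0.001,0,0,0],[255,0,-0.002,0,0,0,0],[255,0,-0.002,0,0,0,0],[255,0,0,0,0,0,0]]]'

```text
clock: 4.28
position: [568.5, -86.6, 91.0]
ee_rot: [0.199, 0.98, 0.0, -0.0]
contact_force: [-0.5, 5.0, -1.0]
gripper_width: -0.1
grasp_force: 2.0
```

Emit:
servo_tool --commands '[[[255,0,-0.001,0,0,0,0],[255,0,-0.001,0,0,0,0],[255,0,0,0,0,0,0]]]'

```text
clock: 4.53
position: [568.0, -88.2, 91.0]
ee_rot: [0.199, 0.98, 0.0, 0.0]
contact_force: [0.7, 5.0, -0.5]
gripper_width: -0.3
grasp_force: 2.2
```

Emit:
servo_tool --commands '[[[255,0,-0.001,0,0,0,0],[255,0,-0.001,0,0,0,0],[255,0,-0.001,0,0,0,0],[255,0,0,0,0,0,0]]]'

```text
clock: 4.87
position: [566.9, -92.3, 92.4]
ee_rot: [0.198, 0.98, -0.001, 0.0]
contact_force: [-1.6, -0.4, 4.8]
gripper_width: 0.2
grasp_force: 2.2
```

Emit:
servo_tool --commands '[[[255,0,-0.001,0,0,0,0],[255,0,-0.0005,0,0,0,0],[255,0,0,0,0,0,0]]]'

```text
clock: 5.12
position: [566.9, -92.9, 92.4]
ee_rot: [0.199, 0.98, -0.0, 0.001]
contact_force: [-0.4, 3.0, 6.2]
gripper_width: -0.2
grasp_force: 2.7
```

Emit:
servo_tool --commands '[[[255,0,-0.0005,0,0,0,0],[255,0,-0.0005,0,0,0,0],[255,0,0,0,0,0,0]]]'

```text
clock: 5.37
position: [566.9, -93.4, 92.4]
ee_rot: [0.199, 0.98, 0.0, 0.001]
contact_force: [-0.1, 4.8, 5.0]
gripper_width: 0.1
grasp_force: 3.0
```

Run:
```python
from h import *
s=arm.read_state(); print(s["position"],s["contact_force"],s["wrist_torque"])
i=cams.get_image("wrist"); np.savez("w2.npz",**i)
f=i["frame"]; cv2.imwrite("pics/c2.png",cv2.resize(f[170:300,190:340],None,fx=4.5,fy=4.5,interpolation=cv2.INTER_CUBIC))
```

```text
[566.85547981 -93.4023665   92.43648629] [-0.08445265  4.75554439  5.02861449] [ 1.20998451 -0.05121969 -0.00772182]
```

View pics/c2.png

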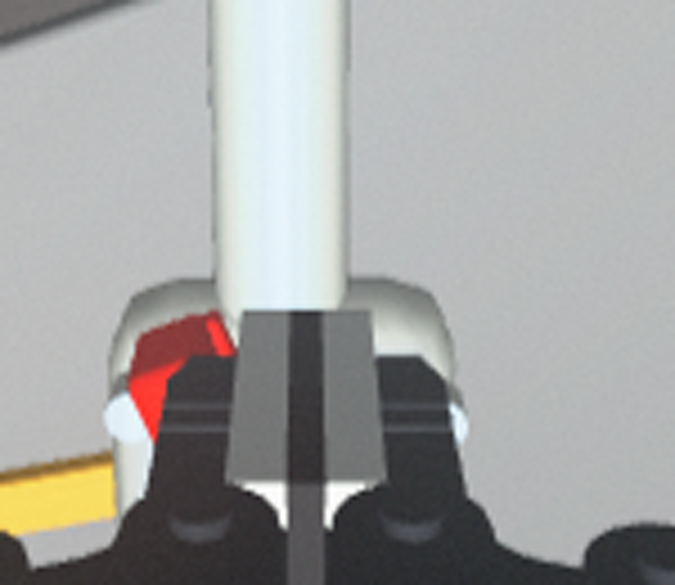

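The finger's wider backing has ridden onto the tab's top, which explains the upward 5 N. The tab at crop (185,345) is already past the middle. I'll raise the tool so that only the pad pushes.

Emit:
servo_tool --commands '[[[255,0,0.001,-0.0015,0,0,0],[255,0,0,-0.0015,0,0,0],[255,0,0,0,0,0,0],[255,0,0,0,0,0,0]]]'

```text
clock: 5.75
position: [565.8, -92.8, 94.0]
ee_rot: [0.199, 0.98, -0.0, -0.0]
contact_force: [0.1, -0.0, 0.6]
gripper_width: 0.1
grasp_force: 0.3
```

Emit:
servo_tool --commands '[[[255,0,-0.001,0,0,0,0],[255,0,-0.001,0,0,0,0],[255,0,0,0,0,0,0]]]'

```text
clock: 6.0
position: [565.6, -93.6, 94.2]
ee_rot: [0.199, 0.98, 0.001, 0.0]
contact_force: [1.5, 3.9, -0.7]
gripper_width: 0.1
grasp_force: 2.3
```

Emit:
servo_tool --commands '[[[255,0,-0.001,0,0,0,0],[255,0,0,0,0,0,0]]]'

```text
clock: 6.17
position: [565.6, -94.0, 94.2]
ee_rot: [0.199, 0.98, 0.001, 0.001]
contact_force: [0.1, 6.0, -0.9]
gripper_width: -0.1
grasp_force: 3.3
```

Emit:
servo_tool --commands '[[[255,0,-0.0005,0,0,0,0],[255,0,0,0,0,0,0],[255,0,0,0,0,0,0]]]'

```text
clock: 6.42
position: [565.5, -94.1, 94.2]
ee_rot: [0.199, 0.98, 0.001, 0.001]
contact_force: [1.2, 8.6, 0.1]
gripper_width: -0.7
grasp_force: 3.8
```

Emit:
servo_tool --commands '[[[255,0,-0.0005,0,0,0,0],[255,0,0,0,0,0,0],[255,0,0,0,0,0,0]]]'

```text
clock: 6.67
position: [565.5, -94.2, 94.2]
ee_rot: [0.199, 0.98, 0.001, 0.001]
contact_force: [1.8, 8.8, 0.4]
gripper_width: 0.2
grasp_force: 4.4
```

Emit:
servo_tool --commands '[[[255,0,-0.0005,0,0,0,0],[255,0,0,0,0,0,0],[255,0,0,0,0,0,0]]]'

```text
clock: 6.92
position: [565.5, -94.4, 94.2]
ee_rot: [0.199, 0.98, 0.002, 0.001]
contact_force: [0.7, 10.3, -0.4]
gripper_width: 0.4
grasp_force: 4.9
```

Emit:
servo_tool --commands '[[[255,0,-0.0003,0,0,0,0],[255,0,0,0,0,0,0],[255,0,0,0,0,0,0],[255,0,0,0,0,0,0],[255,0,0,0,0,0,0]]]'

```text
clock: 7.33
position: [565.4, -94.4, 94.2]
ee_rot: [0.199, 0.98, 0.002, 0.001]
contact_force: [1.5, 11.5, -0.9]
gripper_width: -0.0
grasp_force: 5.3
```

Emit:
servo_tool --commands '[[[255,0,0.003,0,0,0,0],[255,0,0.005,0,0,0,0],[255,0,0,-0.02,0,0,0],[255,0,0,-0.04,0,0,0],[0,0.03,0,-0.03,0,0,0],[0,0.03,0,0,0,0,0],[0,0.03,0,0,0,0,0],[0,0,0,0,0,0,0],[0,0,0,0,0,0,0],[0,0,0,0,0,0,0]]]'

```text
clock: 8.17
position: [485.3, -54.9, 184.1]
ee_rot: [0.199, 0.98, -0.0, 0.0]
contact_force: [0.4, 0.1, 0.1]
gripper_width: 72.5
grasp_force: 0.0
```

Run:
```python
from h import *
s=arm.read_state(); print(s["clock"],s["position"],s["ee_rot"],s["contact_force"],s["gripper_width"])
i=cams.get_image("wrist"); np.savez("w3.npz",**i); cv2.imwrite("pics/w3.png",i["frame"]); print(red(i),proj(i,[614.3,-117.2,83]))
```

```text
8.1667 [485.30613663 -54.89189748 184.06925551] [ 1.98775595e-01  9.80044943e-01 -2.18274791e-04  3.52293913e-04] [0.41887179 0.13392336 0.10782642] 72.49530237930337
[([230, 102, 36, 10, 332], [247.9, 106.7]), ([233, 204, 33, 17, 405], [249.1, 212.9]), ([231, 292, 30, 39, 496], [245.7, 314.8])] [250.81586977 346.22465255]
```

View pics/w3.png

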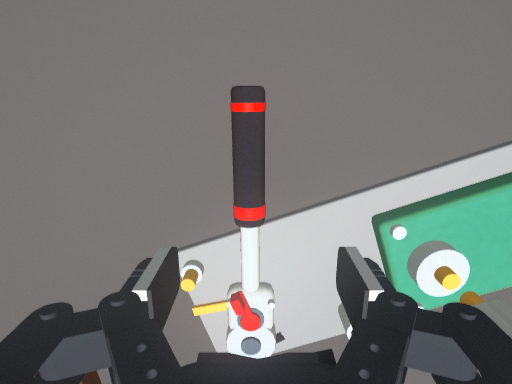

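The lever now lies on the left post. Next I'll straddle the grip at 165 mm.

Emit:
servo_tool --commands '[[[80,0.012,-0.0048,0,0,0,0],[80,0.01,-0.004,0.02,0,0,0],[80,0,0,0.03,0,0,0],[80,0,0,0.03,0,0,0],[80,0,0,0.03,0,0,0],[80,0,0,0.026,0,0,0],[140,0,0,0,0,0,0],[140,0,0,0,0,0,0],[140,0,0,0,0,0,0],[140,0,0,0,0,0,0]]]'

```text
clock: 9.05
position: [463.0, -54.0, 49.3]
ee_rot: [0.199, 0.98, 0.001, 0.002]
contact_force: [-0.2, 0.8, -0.6]
gripper_width: 38.5
grasp_force: 0.0
```

Emit:
servo_tool --commands '[[[140,0,-0.003,0,0,0,0],[140,0,-0.003,0,0,0,0],[140,-0.0001,-0.0058,0,0,0,-2],[140,-0.0001,-0.0058,0,0,0,-2],[140,-0.0001,-0.0058,0,0,0,-2],[140,-0.0001,-0.0058,0,0,0,-2]]]'

```text
clock: 9.55
position: [453.9, -80.7, 49.2]
ee_rot: [0.129, 0.992, 0.001, 0.003]
contact_force: [2.5, 6.5, -1.1]
gripper_width: 38.4
grasp_force: 3.3
```

Emit:
servo_tool --commands '[[[140,-0.0001,-0.0058,0,0,0,-2],[140,-0.0001,-0.0058,0,0,0,-2],[140,-0.0001,-0.0058,0,0,0,-2],[140,-0.0001,-0.0058,0,0,0,-2],[140,-0.0001,-0.0058,0,0,0,-2]]]'

```text
clock: 9.97
position: [450.0, -109.3, 49.2]
ee_rot: [0.042, 0.999, 0.001, 0.005]
contact_force: [4.1, 5.8, -2.4]
gripper_width: 38.5
grasp_force: 3.2
```

```bash
cat > st.py <<'E'
from h import *
from scipy.spatial.transform import Rotation as R
s=arm.read_state(); B=np.array([614.3,-117.2,0]); r=s["position"]-B; M=R.from_quat(s["ee_rot"]).as_matrix()
th=np.degrees(np.arctan2(r[1],r[0]))%360; rad=np.hypot(r[0],r[1]); ur=r[:2]/rad; n=np.array([-ur[1],ur[0]])
F=s["contact_force"]; print("t",s["clock"],"pos-angle from plate -x",th-180,"toolx",np.degrees(np.arctan2(M[1,0],M[0,0]))%360-180,"rad",rad,"z",s["position"][2],"Ftan",F[:2]@n,"Frad",F[:2]@ur,"Fz",F[2],"tz",s["wrist_torque"])
E
python3 st.py
```

```text
t 9.9667 pos-angle from plate -x -2.7447420204277932 toolx -4.81603990176481 rad 164.4777912362811 z 49.23592594580948 Ftan -5.99898389411604 Frad -3.8012207216405005 Fz -2.3942450618654494 tz [ 1.61446292 -1.24210507 -0.03143032]
```

Emit:
servo_tool --commands '[[[140,-0.0001,-0.0058,0,0,0,-2],[140,-0.0001,-0.0058,0,0,0,-2],[140,-0.0001,-0.0058,0,0,0,-2],[140,-0.0001,-0.0058,0,0,0,-2],[140,-0.0001,-0.0058,0,0,0,-2]]]'

```text
clock: 10.38
position: [450.7, -138.2, 49.4]
ee_rot: [-0.045, 0.999, 0.0, 0.005]
contact_force: [5.5, 9.7, -1.7]
gripper_width: 38.4
grasp_force: 4.5
```

```bash
python3 st.py
```

```text
t 10.3833 pos-angle from plate -x 7.3137278050716645 toolx 5.1720098802596794 rad 164.9541685379752 z 49.42312583483809 Ftan -8.910236201004615 Frad -6.734798896334291 Fz -1.707666249703916 tz [ 2.64170882 -1.56980908 -0.09926752]
```

Emit:
servo_tool --commands '[[[140,-0.0001,-0.0058,0,0,0,-2],[140,-0.0001,-0.0058,0,0,0,-2],[140,-0.0001,-0.0058,0,0,0,-2],[140,-0.0001,-0.0058,0,0,0,-2],[140,-0.0001,-0.0058,0,0,0,-2],[140,-0.0001,-0.0058,0,0,0,-2],[140,-0.0001,-0.0058,0,0,0,-2],[140,-0.0001,-0.0058,0,0,0,-2]]]'

```text
clock: 11.05
position: [460.1, -182.7, 49.3]
ee_rot: [-0.183, 0.983, 0.0, 0.004]
contact_force: [2.4, 12.1, 1.5]
gripper_width: 38.8
grasp_force: 5.2
```

```bash
python3 st.py
```

```text
t 11.05 pos-angle from plate -x 23.008877621078227 toolx 21.141366014388723 rad 167.55270360366413 z 49.29983603196548 Ftan -10.215436081433932 Frad -6.916916820527192 Fz 1.4726786269991128 tz [ 3.39676765 -0.86792945 -0.09624748]
```

Emit:
servo_tool --commands '[[[140,-0.0004,-0.0058,0,0,0,-2],[140,-0.0004,-0.0058,0,0,0,-2],[140,-0.0004,-0.0058,0,0,0,-2],[140,-0.0004,-0.0058,0,0,0,-2],[140,-0.0004,-0.0058,0,0,0,-2],[140,-0.0004,-0.0058,0,0,0,-2],[140,-0.0004,-0.0058,0,0,0,-2],[140,-0.0004,-0.0058,0,0,0,-2],[140,-0.0004,-0.0058,0,0,0,-2],[140,-0.0004,-0.0058,0,0,0,-2]]]'

```text
clock: 11.88
position: [488.3, -230.2, 48.5]
ee_rot: [-0.351, 0.936, 0.002, -0.0]
contact_force: [-2.6, 11.6, 5.1]
gripper_width: 38.9
grasp_force: 5.1
```

```bash
python3 st.py
```

```text
t 11.8833 pos-angle from plate -x 41.88018803185477 toolx 41.07455488866262 rad 169.22494771961573 z 48.50470665325082 Ftan -10.407491712073579 Frad -5.775346494725074 Fz 5.0831602660637705 tz [ 3.22058592  0.7702279  -0.1904698 ]
```

Emit:
servo_tool --commands '[[[140,-0.0007,-0.006,-0.0001,0,0,-2],[140,-0.0007,-0.006,-0.0001,0,0,-2],[140,-0.0007,-0.006,-0.0001,0,0,-2],[140,-0.0007,-0.006,-0.0001,0,0,-2],[140,-0.0007,-0.006,-0.0001,0,0,-2],[140,-0.0007,-0.006,-0.0001,0,0,-2],[140,-0.0007,-0.006,-0.0001,0,0,-2],[140,-0.0007,-0.006,-0.0001,0,0,-2],[140,-0.0007,-0.006,-0.0001,0,0,-2]]]'

```text
clock: 12.63
position: [527.1, -261.5, 48.2]
ee_rot: [-0.493, 0.87, 0.005, -0.005]
contact_force: [-10.8, 2.6, 6.3]
gripper_width: 38.7
grasp_force: 5.4
```

```bash
python3 st.py
```

```text
t 12.6333 pos-angle from plate -x 58.85828179074031 toolx 59.04756962061674 rad 168.6418189053005 z 48.15248322561323 Ftan -10.573575916511954 Frad 3.3202548534438483 Fz 6.339510838421868 tz [ 0.59684528  3.2381903  -0.02942983]
```

Emit:
servo_tool --commands '[[[140,-0.0003,-0.0062,-0.0001,0,0,-2],[140,-0.0003,-0.0062,-0.0001,0,0,-2],[140,-0.0003,-0.0062,-0.0001,0,0,-2],[140,-0.0003,-0.0062,-0.0001,0,0,-2],[140,-0.0003,-0.0062,-0.0001,0,0,-2],[140,-0.0003,-0.0062,-0.0001,0,0,-2],[140,-0.0003,-0.0062,-0.0001,0,0,-2],[140,-0.0003,-0.0062,-0.0001,0,0,-2]]]'

```text
clock: 13.3
position: [572.4, -280.5, 48.3]
ee_rot: [-0.609, 0.793, 0.006, -0.005]
contact_force: [-12.6, -1.3, 2.4]
gripper_width: 38.3
grasp_force: 5.4
```

```bash
python3 st.py
python3 - <<'E'
from h import *
i=cams.get_image("top"); np.savez("t1.npz",**i)
w=cams.get_image("wrist"); f=np.hstack([w["frame"]])
j=cams.get_image("scene")["frame"][150:290,150:300]; cv2.imwrite("pics/m1.png",np.hstack([f,cv2.resize(j,(288,384)[::1],interpolation=cv2.INTER_CUBIC)]))
E
```

```text
t 13.3 pos-angle from plate -x 75.60488045507901 toolx 75.01954115477685 rad 168.61604195712553 z 48.27697834756423 Ftan -11.87480467697734 Frad 4.338811401101414 Fz 2.429398670137408 tz [-0.47353507  3.26637439 -0.03054296]
```

View pics/m1.png

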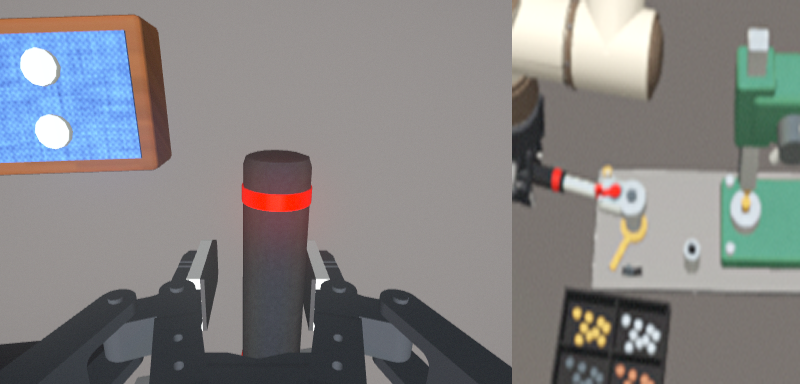

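The straddled grip is at (275,270). In the scene inset, the tongue at (625,245) still has about 25–30° to go to the pin at (632,268). The cufflink box is low and lies beyond the sweep radius. I'll slow down here.

Emit:
servo_tool --commands '[[[140,-0.0001,-0.003,0,0,0,-1],[140,-0.0001,-0.003,0,0,0,-1],[140,-0.0001,-0.003,0,0,0,-1],[140,-0.0001,-0.003,0,0,0,-1],[140,-0.0001,-0.003,0,0,0,-1],[140,-0.0001,-0.003,0,0,0,-1],[140,-0.0001,-0.003,0,0,0,-1],[140,-0.0001,-0.003,0,0,0,-1]]]'

```text
clock: 14.12
position: [596.4, -284.9, 48.3]
ee_rot: [-0.662, 0.749, 0.006, -0.005]
contact_force: [-11.2, -1.7, 0.6]
gripper_width: 38.7
grasp_force: 5.3
```

```bash
python3 st.py
python3 - <<'E'
from h import *
i=cams.get_image("scene"); np.savez("s1.npz",**i)
f=i["frame"]; h=cv2.cvtColor(f,cv2.COLOR_BGR2HSV); m=(h[...,0]>15)&(h[...,0]<32)&(h[...,1]>110); 
P=np.argwhere(m)[:,::-1]; P=P[(P[:,0]>190)&(P[:,0]<225)&(P[:,1]>222)&(P[:,1]<262)]
B=np.array([614.3,-117.2]); Q=np.array([onz(i,p,17)[:2] for p in P])-B; r=np.hypot(*Q.T); k=(r<75)&(r>20); k2=(r>50)&(r<72)
a=np.degrees(np.arctan2(Q[:,1],Q[:,0])); print("tongue deg world",a[k2].mean(),k2.sum(),r[k].max())
E
```

```text
t 14.1167 pos-angle from plate -x 83.91056002451239 toolx 82.96585659474164 rad 168.68436609992335 z 48.32172093829166 Ftan -10.925759570777377 Frad 2.839076700532484 Fz 0.608801131042779 tz [-0.69113542  3.04640313  0.03243218]
tongue deg world -25.034071734771967 10 64.53726480224259
```

Emit:
servo_tool --commands '[[[140,-0.0001,-0.003,0,0,0,-1],[140,-0.0001,-0.003,0,0,0,-1],[140,-0.0001,-0.003,0,0,0,-1],[140,-0.0001,-0.003,0,0,0,-1],[140,-0.0001,-0.003,0,0,0,-1],[140,-0.0001,-0.003,0,0,0,-1]]]'

```text
clock: 14.67
position: [614.7, -285.9, 48.4]
ee_rot: [-0.701, 0.713, 0.006, -0.004]
contact_force: [-11.3, -2.5, 1.6]
gripper_width: 38.8
grasp_force: 5.3
```

Emit:
servo_tool --commands '[[[140,0,-0.0029,0,0,0,-1],[140,0,-0.0015,0,0,0,-0.5]]]'

```text
clock: 14.83
position: [619.5, -285.9, 48.4]
ee_rot: [0.71, -0.704, -0.006, 0.004]
contact_force: [-10.8, -2.2, 1.1]
gripper_width: 38.5
grasp_force: 5.3
```

Emit:
servo_tool --commands '[[[140,0,-0.0029,0,0,0,-1],[140,0,-0.0015,0,0,0,-0.5]]]'

```text
clock: 15.0
position: [623.8, -285.7, 48.4]
ee_rot: [0.719, -0.695, -0.006, 0.004]
contact_force: [-10.9, -0.4, 2.4]
gripper_width: 38.5
grasp_force: 5.5
```

```bash
python3 st.py
```

```text
t 15.0 pos-angle from plate -x 93.22561237589093 toolx 91.95892076257985 rad 168.760299053684 z 48.38075208626896 Ftan -10.946308482390425 Frad -0.25263526007407555 Fz 2.41426155754787 tz [-0.45622252  2.97980435  0.00797443]
```

Emit:
servo_tool --commands '[[[140,0,-0.001,0,0,0,-0.35],[140,0,-0.001,0,0,0,-0.35]]]'

```text
clock: 15.17
position: [625.4, -285.5, 48.3]
ee_rot: [0.723, -0.691, -0.006, 0.004]
contact_force: [-11.2, -1.4, 2.8]
gripper_width: 38.5
grasp_force: 5.7
```

Emit:
servo_tool --commands '[[[140,0,-0.001,0,0,0,-0.35],[140,0,-0.001,0,0,0,-0.35]]]'

```text
clock: 15.33
position: [627.1, -285.4, 48.3]
ee_rot: [0.727, -0.686, -0.007, 0.004]
contact_force: [-12.1, -2.0, 2.8]
gripper_width: 38.7
grasp_force: 5.9
```

Emit:
servo_tool --commands '[[[140,0,-0.001,0,0,0,-0.35],[140,0,-0.001,0,0,0,-0.35]]]'

```text
clock: 15.5
position: [628.8, -285.2, 48.3]
ee_rot: [0.731, -0.682, -0.007, 0.004]
contact_force: [-11.8, -1.3, 3.5]
gripper_width: 38.4
grasp_force: 6.2
```

Emit:
servo_tool --commands '[[[140,0,-0.001,0,0,0,-0.35],[140,0,-0.001,0,0,0,-0.35]]]'

```text
clock: 15.67
position: [630.6, -285.0, 48.3]
ee_rot: [0.736, -0.677, -0.007, 0.004]
contact_force: [-13.4, -0.8, 3.7]
gripper_width: 38.7
grasp_force: 6.4
```

Emit:
servo_tool --commands '[[[140,0,-0.001,0,0,0,-0.35],[140,0,-0.001,0,0,0,-0.35]]]'

```text
clock: 15.83
position: [632.3, -284.8, 48.3]
ee_rot: [0.74, -0.673, -0.008, 0.005]
contact_force: [-12.8, -1.7, 4.0]
gripper_width: 38.4
grasp_force: 6.7
```

```bash
python3 st.py
```

```text
t 15.8333 pos-angle from plate -x 96.13444087004444 toolx 95.40426203336347 rad 168.59156514094906 z 48.30645030808207 Ftan -12.869015009302231 Frad 0.3101159337174205 Fz 3.994864594734174 tz [-0.26806404  3.65965257 -0.0340395 ]
```

```bash
cat > tg.py <<'E'
from h import *
i=cams.get_image("scene"); B=np.array([614.3,-117.2])
f=i["frame"]; h=cv2.cvtColor(f,cv2.COLOR_BGR2HSV); m=(h[...,0]>15)&(h[...,0]<32)&(h[...,1]>90)
P=np.argwhere(m)[:,::-1]; P=P[(P[:,0]>190)&(P[:,0]<235)&(P[:,1]>222)&(P[:,1]<262)]
Q=np.array([onz(i,p,17)[:2] for p in P])-B; r=np.hypot(*Q.T); k2=(r>48)&(r<74); a=np.degrees(np.arctan2(Q[:,1],Q[:,0]))
print("tongue deg",a[k2].mean(),k2.sum(),r.max())
np.savez("s2.npz",**i); cv2.imwrite("pics/s2.png",cv2.resize(f[190:270,180:260],None,fx=7,fy=7,interpolation=cv2.INTER_CUBIC))
E
python3 tg.py
```

```text
tongue deg -16.205294045597118 17 65.5852755685181
```

View pics/s2.png

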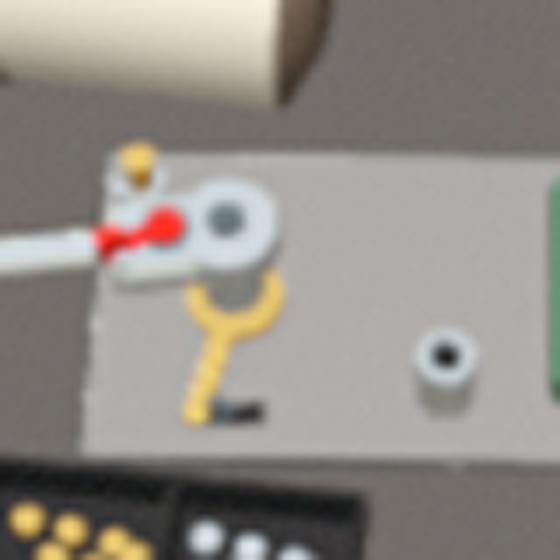

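The tongue tip at crop (197,410) is at or nearly at the pin at about (220,410), which sits at the near end of its slot. I'll continue in fine steps.

Emit:
servo_tool --commands '[[[140,0,-0.001,0,0,0,-0.2],[140,0,0,0,0,0,0]]]'

```text
clock: 16.05
position: [633.3, -284.8, 48.3]
ee_rot: [0.741, -0.672, -0.008, 0.005]
contact_force: [-13.4, -0.5, 3.5]
gripper_width: 38.7
grasp_force: 6.6
```

Emit:
servo_tool --commands '[[[140,0,-0.001,0,0,0,-0.2],[140,0,0,0,0,0,0]]]'

```text
clock: 16.22
position: [634.1, -284.7, 48.3]
ee_rot: [0.742, -0.67, -0.008, 0.005]
contact_force: [-13.6, -1.3, 3.6]
gripper_width: 38.3
grasp_force: 6.7
```

```bash
python3 st.py; python3 tg.py
```

```text
t 16.2167 pos-angle from plate -x 96.73702282859352 toolx 95.79752527068638 rad 168.64473657365315 z 48.276600123076236 Ftan -13.613508284432204 Frad -0.27337430183043965 Fz 3.632729100641296 tz [-0.3069803   3.6635248  -0.03717434]
tongue deg -16.205294045597118 17 65.5852755685181
```

Emit:
servo_tool --commands '[[[140,0,-0.001,0,0,0,-0.35],[140,0,-0.001,0,0,0,-0.35],[140,0,0,0,0,0,0]]]'

```text
clock: 16.52
position: [635.9, -284.4, 48.3]
ee_rot: [0.746, -0.666, -0.008, 0.005]
contact_force: [-12.4, -1.0, 4.7]
gripper_width: 39.0
grasp_force: 6.9
```

Emit:
servo_tool --commands '[[[140,0,-0.001,0,0,0,-0.35],[140,0,-0.001,0,0,0,-0.35],[140,0,0,0,0,0,0]]]'

```text
clock: 16.77
position: [637.7, -284.2, 48.3]
ee_rot: [0.75, -0.661, -0.008, 0.005]
contact_force: [-14.1, -0.4, 3.9]
gripper_width: 38.5
grasp_force: 7.2
```

```bash
python3 st.py; python3 tg.py
```

```text
t 16.7667 pos-angle from plate -x 97.9671405214134 toolx 97.19297821350051 rad 168.59999151508086 z 48.273745416048314 Ftan -13.998849027586058 Frad -1.6030286940912382 Fz 3.8834041543695488 tz [-0.18648445  4.00034048 -0.09033421]
tongue deg -15.524866070060916 16 67.41797488510093
```

Emit:
servo_tool --commands '[[[140,0,-0.001,0,0,0,-0.35],[140,0,-0.001,0,0,0,-0.35],[140,0,0,0,0,0,0]]]'

```text
clock: 17.07
position: [639.3, -283.9, 48.3]
ee_rot: [0.754, -0.657, -0.009, 0.005]
contact_force: [-14.8, -0.9, 4.8]
gripper_width: 38.5
grasp_force: 7.4
```

Emit:
servo_tool --commands '[[[140,0,-0.001,0,0,0,-0.35],[140,0,-0.001,0,0,0,-0.35],[140,0,0,0,0,0,0]]]'

```text
clock: 17.32
position: [641.0, -283.6, 48.2]
ee_rot: [0.758, -0.652, -0.009, 0.005]
contact_force: [-14.4, -0.5, 5.2]
gripper_width: 38.5
grasp_force: 7.7
```

```bash
python3 st.py; python3 tg.py
```

```text
t 17.3167 pos-angle from plate -x 99.12482288073915 toolx 98.57867797252209 rad 168.52747081096442 z 48.21842326951674 Ftan -14.256947368114544 Frad -1.7584683052209669 Fz 5.205831537921684 tz [-0.19107186  4.31526686 -0.08175985]
tongue deg -15.524866070060916 16 67.41797488510093
```

Run:
```python
from h import *
w=cams.get_image("wrist"); print(red(w,(200,100,380,260)))
s=arm.read_state(); m=cv2.imread("pics/m1.png")[:,:512]; print(red({"frame":m},(200,100,380,260)))
r=red(w,(200,100,380,260))[0]
p=onz(w,r[1],80)-np.array([614.3,-117.2,0]); print("handle angle",np.degrees(np.arctan2(p[1],p[0]))%360-180,np.hypot(*p[:2]))
```

```text
[([243, 184, 70, 29, 1229], [277.1, 201.3])]
[([242, 184, 70, 28, 1229], [276.1, 200.4])]
handle angle 97.16612109377678 207.7713197952868
```

Emit:
servo_tool --commands '[[[140,0,-0.001,0,0,0,-0.35],[140,0,-0.001,0,0,0,-0.35],[140,0,0,0,0,0,0]]]'

```text
clock: 17.67
position: [642.8, -283.3, 48.2]
ee_rot: [0.762, -0.648, -0.009, 0.005]
contact_force: [-15.4, 0.5, 5.5]
gripper_width: 38.5
grasp_force: 7.9
```

Emit:
servo_tool --commands '[[[140,0,-0.001,0,0,0,-0.35],[140,0,-0.001,0,0,0,-0.35],[140,0,0,0,0,0,0]]]'

```text
clock: 17.92
position: [644.6, -283.0, 48.2]
ee_rot: [0.766, -0.643, -0.009, 0.005]
contact_force: [-17.0, -0.1, 4.9]
gripper_width: 38.5
grasp_force: 8.0
```

```bash
python3 st.py; python3 tg.py
```

```text
t 17.9167 pos-angle from plate -x 100.35762280779159 toolx 99.96942124397901 rad 168.50246154701938 z 48.22504162329029 Ftan -16.70545558502439 Frad -2.9227829575752318 Fz 4.868780860022044 tz [-0.1201048   4.49698861 -0.11206382]
tongue deg -15.572202212248973 17 68.08361149755578
```

Emit:
servo_tool --commands '[[[140,0,-0.001,0,0,0,-0.35],[140,0,-0.001,0,0,0,-0.35],[140,0,0,0,0,0,0],[140,0,0,0,0,0,0]]]'

```text
clock: 18.3
position: [646.3, -282.6, 48.2]
ee_rot: [0.77, -0.638, -0.01, 0.005]
contact_force: [-17.6, 0.4, 5.8]
gripper_width: 38.8
grasp_force: 8.3
```

```bash
python3 st.py; python3 tg.py; sleep 0; python3 st.py
```

```text
t 18.3 pos-angle from plate -x 100.9473331603287 toolx 100.65284407298162 rad 168.44197719295266 z 48.20754077658686 Ftan -17.201964707627535 Frad -3.6993058897840534 Fz 5.752492694247573 tz [-0.1157367   4.64753646 -0.13318251]
tongue deg -15.524866070060916 16 67.41797488510093
t 18.35 pos-angle from plate -x 100.93921732163255 toolx 100.65125879625538 rad 168.4642982375578 z 48.191787958726586 Ftan -16.001514220188447 Frad -3.190340305572284 Fz 5.315869602614625 tz [-0.06559379  4.69524613 -0.20208563]
```

Emit:
servo_tool --commands '[[[140,0,-0.001,0,0,0,-0.3],[140,0,0,0,0,0,0],[140,0,0,0,0,0,0],[140,0,0.002,0,0,0,0],[140,0,0.002,0,0,0,0],[140,0,0.002,0,0,0,0],[110,0,0.001,0,0,0,0],[80,0,0,0,0,0,0],[80,0,0,0,0,0,0],[80,0,0,0,0,0,0]]]'

```text
clock: 19.18
position: [649.1, -283.6, 49.1]
ee_rot: [0.772, -0.635, -0.001, 0.001]
contact_force: [-5.4, 0.4, -1.6]
gripper_width: 58.3
grasp_force: 2.7
```

```bash
python3 st.py
python3 - <<'E'
from h import *
w=cams.get_image("wrist"); r=red(w,(150,60,400,260)); print(r)
p=onz(w,r[0][1],80)-np.array([614.3,-117.2,0]); print("handle angle",np.degrees(np.arctan2(p[1],p[0]))%360-180)
E
```

```text
t 19.1833 pos-angle from plate -x 101.82016379301291 toolx 101.12463293360042 rad 169.98586066934567 z 49.08519966153858 Ftan -5.252521389422897 Frad -1.4691101910386177 Fz -1.644802935973444 tz [ 0.0176757   1.49049072 -0.09922477]
[([272, 186, 70, 31, 1200], [305.5, 205.1])]
handle angle 96.85584641931808
```

Emit:
servo_tool --commands '[[[80,0,0.003,0,0,0,0],[80,0,0.003,0,0,0,0],[80,0,0.003,0,0,0,0],[80,0,0.003,0,0,0,0],[80,0,0,0,0,0,0],[80,0,0,0,0,0,0]]]'

```text
clock: 19.73
position: [639.5, -286.3, 50.3]
ee_rot: [0.773, -0.635, 0.001, -0.0]
contact_force: [0.0, 1.1, 0.8]
gripper_width: 58.5
grasp_force: 0.2
```

```bash
python3 st.py
python3 - <<'E'
from h import *
w=cams.get_image("wrist"); r=red(w,(150,60,400,260)); print(r)
p=onz(w,r[0][1],80)-np.array([614.3,-117.2,0]); print("handle angle",np.degrees(np.arctan2(p[1],p[0]))%360-180)
E
```

```text
t 19.7333 pos-angle from plate -x 98.46822452845225 toolx 101.17390497270992 rad 170.9286185754377 z 50.32417375530284 Ftan 0.17947092766692396 Frad -1.0624532975435548 Fz 0.7962621652726466 tz [-0.02404706  0.17364751 -0.06118874]
[([273, 188, 70, 33, 1176], [306.4, 208.3])]
handle angle 93.90106660789087
```

Emit:
servo_tool --commands '[[[80,0,0.004,0,0,0,0],[80,0,0.004,0,0,0,0],[80,0,0,0,0,0,0]]]'

```text
clock: 20.03
position: [630.1, -287.5, 49.5]
ee_rot: [0.772, -0.635, -0.0, 0.0]
contact_force: [0.1, -0.5, 0.1]
gripper_width: 58.4
grasp_force: 0.0
```

```bash
python3 st.py
python3 - <<'E'
from h import *
w=cams.get_image("wrist"); r=red(w,(150,60,400,260)); print(r)
p=onz(w,r[0][1],80)-np.array([614.3,-117.2,0]); print("handle angle",np.degrees(np.arctan2(p[1],p[0]))%360-180)
E
python3 tg.py
```

```text
t 20.0333 pos-angle from plate -x 95.29670178766776 toolx 101.13397790830766 rad 171.07239059936677 z 49.472003559708405 Ftan 0.008995966065363351 Frad 0.46568813581631496 Fz 0.08029122692658658 tz [ 0.03453521  0.06640628 -0.03359576]
[([249, 187, 70, 34, 1182], [282.4, 208.2])]
handle angle 93.7150796819385
tongue deg -15.524866070060916 16 67.41797488510093
```

Emit:
servo_tool --commands '[[[40,0,0,-0.02,0,0,0],[40,0,0,-0.03,0,0,0],[0,0,0,-0.04,0,0,0],[0,0,0,-0.04,0,0,0],[0,0,0,-0.02,0,0,0],[0,0,0,0,0,0,0],[0,0,0,0,0,0,0]]]'

```text
clock: 20.72
position: [631.6, -287.5, 201.5]
ee_rot: [0.772, -0.635, 0.002, -0.001]
contact_force: [0.1, -0.3, -0.1]
gripper_width: 85.2
grasp_force: 0.0
```

```bash
python3 st.py
python3 - <<'E'
from h import *
w=cams.get_image("wrist"); np.savez("w4.npz",**w); c=proj(w,[614,-117,80]); print(c)
w3=load("w3.npz"); c3=proj(w3,[614,-117,80])
g=lambda i,c:cv2.resize(i["frame"][max(0,int(c[1])-75):int(c[1])+35,int(c[0])-60:int(c[0])+60],(390,360),interpolation=cv2.INTER_CUBIC)
cv2.imwrite("pics/cmp.png",np.hstack([g(w3,c3),g(w,c)]))
E
```

```text
t 20.7167 pos-angle from plate -x 95.78760207363462 toolx 101.15394269571334 rad 171.1639553437115 z 201.5395137041557 Ftan 0.02637459983836229 Frad 0.2935254099602247 Fz -0.1426819568519453 tz [0.00502426 0.07218517 0.06191307]
[241.63204228 355.01910985]
```

View pics/cmp.png

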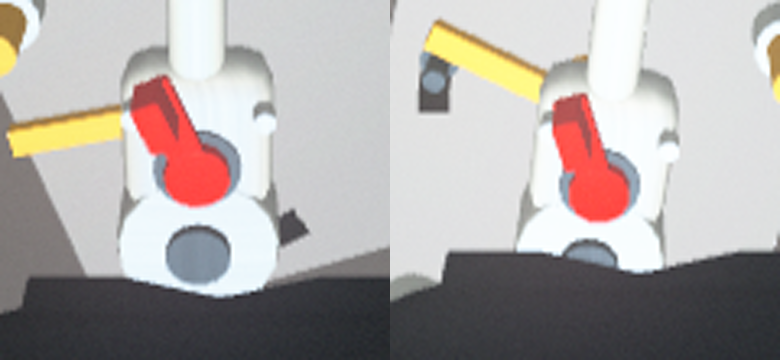

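The left crop is before the swing and the right one is after. The tongue now lies against the pin at crop (430,70), and the lever is still on the loosening side. I'll quantify the lever angle before and after.

Run:
```python
from h import *
for n,band in(("w3.npz",None),("w4.npz",None)):
    w=load(n); c=proj(w,[614,-117,80]).astype(int); y0=c[1]-75; hh=min(384,c[1]+35)-y0
    px=lambda x,y:(c[0]-60+x*120/390,y0+y*hh/360)
    tab,piv=((153,92),(197,172)) if n=="w3.npz" else ((571,104),(597,190))
    if n=="w4.npz": tab=(tab[0]-390,tab[1]); piv=(piv[0]-390,piv[1])
    b=[r for r in red(w) if r[0][4]>200]; print(b)
    t=onz(w,px(*tab),99)[:2]; p=onz(w,px(*piv),86.5)[:2]
    bb=sorted(b,key=lambda r:r[1][1])[:2]; q=[onz(w,r[1],82)[:2] for r in bb]
    ang=lambda v:np.arctan2(v[1],v[0])
    print(n,"handle",np.degrees(ang(q[0]-q[1])),"lever",(ang(t-p)-ang(q[0]-q[1])+np.pi)%(2*np.pi)-np.pi,np.hypot(*(t-p)))
```

```text
[([230, 102, 36, 10, 332], [247.9, 106.7]), ([233, 204, 33, 17, 405], [249.1, 212.9]), ([231, 292, 30, 39, 496], [245.7, 314.8])]
w3.npz handle 157.19969020323265 lever 0.3011853493306562 34.538720233680664
[([256, 139, 33, 13, 270], [272.0, 145.6]), ([244, 227, 30, 19, 330], [258.0, 238.3]), ([231, 308, 23, 36, 398], [242.2, 329.4])]
w4.npz handle -86.76099017857568 lever 0.30144636113189716 37.010817428464016
```

Both estimates agree within reading error, but a slip of up to 0.06 would be hard to see. I'll re-seat the lever gently by feel.

Emit:
servo_tool --commands '[[[255,0,0,0,0,0,4],[255,0,0,0,0,0,4],[255,-0.03,0.0055,0,0,0,0],[255,-0.03,0.0055,0,0,0,0],[255,-0.03,0.0055,0.02,0,0,0],[255,-0.027,0.0055,0.02,0,0,0],[255,0,0,0.03,0,0,0],[255,0,0,0.015,0,0,0],[255,0,0,0,0,0,0],[255,0,0,0,0,0,0]]]'

```text
clock: 21.6
position: [601.4, -171.8, 112.5]
ee_rot: [0.726, -0.687, -0.002, 0.002]
contact_force: [-0.3, -0.4, 1.6]
gripper_width: 0.1
grasp_force: 0.0
```

Run:
```python
from h import *
s=arm.read_state(); B=np.array([614.3,-117.2]); a=np.radians(-86.8); u=np.array([np.cos(a),np.sin(a)]); v=np.array([u[1],-u[0]])
p=s["position"][:2]-B; print(s["clock"],s["position"],s["ee_rot"],s["contact_force"],s["gripper_width"],"along",p@u,"right",p@v)
w=cams.get_image("wrist"); print(red(w,(150,0,330,330)),proj(w,s["position"]))
w1=load("w1.npz");
```

```text
21.6 [ 601.40949311 -171.75891476  112.48874422] [ 0.72643377 -0.68723278 -0.00158824  0.00160014] [-0.29539563 -0.37672105  1.55003225] 0.0784503047232037 along 53.75427705211519 right 15.915968277775692
[([202, 90, 50, 22, 1075], [226.4, 100.3]), ([197, 229, 30, 55, 680], [213.8, 254.2])] [256.62673326 257.81636407]
```

Emit:
servo_tool --commands '[[[255,0,0,0.01,0,0,0],[255,0,0,0.008,0,0,0],[255,0,0,0,0,0,0],[255,0,0,0,0,0,0]]]'

```text
clock: 21.98
position: [602.1, -172.1, 96.0]
ee_rot: [0.726, -0.688, -0.0, 0.0]
contact_force: [0.2, 0.3, 0.1]
gripper_width: 0.1
grasp_force: 0.0
```

Emit:
servo_tool --commands '[[[255,0,-0.002,0,0,0,0],[255,0,-0.002,0,0,0,0],[255,0,-0.002,0,0,0,0],[255,0,-0.002,0,0,0,0],[255,0,0,0,0,0,0],[255,0,0,0,0,0,0]]]'

```text
clock: 22.48
position: [610.6, -171.3, 96.5]
ee_rot: [0.726, -0.687, 0.0, -0.0]
contact_force: [0.6, 0.1, -0.2]
gripper_width: 0.2
grasp_force: 0.0
```

Emit:
servo_tool --commands '[[[255,0,-0.001,0,0,0,0],[255,0,-0.001,0,0,0,0],[255,0,0,0,0,0,0]]]'

```text
clock: 22.73
position: [612.6, -171.3, 96.5]
ee_rot: [0.726, -0.687, 0.0, -0.0]
contact_force: [0.6, 0.2, 0.5]
gripper_width: -0.1
grasp_force: 0.0
```

Emit:
servo_tool --commands '[[[255,0,0,0.002,0,0,0],[255,0,-0.001,0,0,0,0],[255,0,0,0,0,0,0]]]'

```text
clock: 22.98
position: [613.4, -171.2, 94.3]
ee_rot: [0.726, -0.687, -0.0, 0.0]
contact_force: [-0.4, 1.3, -0.5]
gripper_width: 0.1
grasp_force: 0.0
```

Emit:
servo_tool --commands '[[[255,0,-0.001,0,0,0,0],[255,0,0,0,0,0,0]]]'

```text
clock: 23.15
position: [614.6, -171.2, 94.5]
ee_rot: [0.726, -0.687, 0.0, -0.0]
contact_force: [-0.3, -0.4, 0.6]
gripper_width: 0.1
grasp_force: 0.0
```

Emit:
servo_tool --commands '[[[255,0,-0.001,0,0,0,0],[255,0,0,0,0,0,0]]]'

```text
clock: 23.32
position: [614.9, -171.2, 94.3]
ee_rot: [0.726, -0.687, -0.001, 0.001]
contact_force: [-2.2, 0.3, 0.6]
gripper_width: -0.1
grasp_force: 0.7
```

Emit:
servo_tool --commands '[[[255,0,-0.001,0,0,0,0],[255,0,0,0,0,0,0],[255,0,0,0,0,0,0]]]'

```text
clock: 23.57
position: [615.2, -171.1, 94.2]
ee_rot: [0.726, -0.687, -0.001, 0.001]
contact_force: [-3.5, -0.2, 1.4]
gripper_width: -0.3
grasp_force: 2.1
```

Emit:
servo_tool --commands '[[[255,0,-0.0007,0,0,0,0],[255,0,0,0,0,0,0],[255,0,0,0,0,0,0]]]'

```text
clock: 23.82
position: [615.5, -171.1, 94.2]
ee_rot: [0.726, -0.687, -0.001, 0.001]
contact_force: [-5.5, 0.1, 2.7]
gripper_width: 0.1
grasp_force: 2.8
```

Emit:
servo_tool --commands '[[[255,0,-0.0005,0,0,0,0],[255,0,0,0,0,0,0],[255,0,0,0,0,0,0]]]'

```text
clock: 24.07
position: [615.6, -171.1, 94.1]
ee_rot: [0.726, -0.687, -0.002, 0.002]
contact_force: [-7.4, -0.1, 4.3]
gripper_width: 0.3
grasp_force: 3.2
```

Emit:
servo_tool --commands '[[[255,0,-0.0006,-0.0004,0,0,0],[255,0,0,0,0,0,0],[255,0,0,0,0,0,0]]]'

```text
clock: 24.32
position: [615.7, -171.1, 94.3]
ee_rot: [0.726, -0.688, -0.002, 0.002]
contact_force: [-6.1, -0.2, 3.2]
gripper_width: 0.1
grasp_force: 3.4
```

Emit:
servo_tool --commands '[[[255,0,-0.0005,0,0,0,0],[255,0,0,0,0,0,0],[255,0,0,0,0,0,0]]]'

```text
clock: 24.57
position: [615.8, -171.1, 94.2]
ee_rot: [0.726, -0.688, -0.003, 0.002]
contact_force: [-7.8, 0.3, 3.0]
gripper_width: -0.1
grasp_force: 3.8
```

Emit:
servo_tool --commands '[[[255,0,-0.0007,0,0,0,0],[255,0,0,0,0,0,0],[255,0,0,0,0,0,0]]]'

```text
clock: 24.82
position: [615.9, -171.1, 94.1]
ee_rot: [0.726, -0.688, -0.003, 0.003]
contact_force: [-9.3, 0.4, 3.2]
gripper_width: -0.1
grasp_force: 4.3
```

Emit:
servo_tool --commands '[[[255,0,-0.0006,0,0,0,0],[255,0,0,0,0,0,0],[255,0,0,0,0,0,0]]]'

```text
clock: 25.07
position: [616.0, -171.1, 94.1]
ee_rot: [0.726, -0.688, -0.004, 0.003]
contact_force: [-10.0, -0.6, 4.2]
gripper_width: -0.1
grasp_force: 4.8
```

Emit:
servo_tool --commands '[[[255,0,0.003,0,0,0,0],[255,0,0.004,0,0,0,0],[255,0,0.004,0,0,0,0],[255,0,0,0,0,0,0],[255,0,0,-0.03,0,0,0],[255,0,0,-0.04,0,0,0],[255,0.02,0,-0.04,0,0,0],[255,0.03,0,0,0,0,0],[255,0.03,0,0,0,0,0],[255,0,0,0,0,0,0]]]'

```text
clock: 25.9
position: [614.3, -254.0, 203.2]
ee_rot: [0.725, -0.689, 0.002, -0.001]
contact_force: [0.5, 1.2, 0.1]
gripper_width: 0.1
grasp_force: 0.0
```

```bash
python3 st.py; python3 tg.py
python3 - <<'E'
from h import *
w=cams.get_image("wrist"); np.savez("w5.npz",**w)
q=[onz(w,r[1],82)[:2] for r in sorted([r for r in red(w) if r[0][4]>150],key=lambda r:r[1][1])[:2]]; d=q[0]-q[1]; print("handle",np.degrees(np.arctan2(d[1],d[0])),np.hypot(*d))
E
```

```text
t 25.9 pos-angle from plate -x 90.01319903826226 toolx 92.93847635666441 rad 136.80079804974224 z 203.1987001080102 Ftan 0.5456368915805992 Frad -1.1505050689135836 Fz 0.08885756371343279 tz [ 0.07459091 -0.01383449 -0.02964584]
tongue deg -15.524866070060916 16 67.41797488510093
handle -86.37161009293693 81.13219916818615
```

The lever is re-seated at 10 N, and the tongue and handle have not moved. The robot is clear of everything, so I'm handing the job in.

```bash
python3 -c "
from bench import ticket
print(ticket.job_done())"
```

```text
the job is handed in; nothing more can be done
None
```

The job is handed in at about 26 s, with no verdict shown: the lever was pressed home at about 11 N (and re-pressed at 10 N after the swing), the bolt was swung anticlockwise until the tongue held against its pin at about 17 N, and the ratchet was let go with the arm clear.

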